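Index the parts carousel to the sensor

TASK

Turn the small four-arm parts carousel by pushing on the side of one of its bare arms with a fingertip, either way round, until the black star knob stands still squarely in front of the sensor's round lens; then press the start button on the grey control box. Push gently; grip and lift nothing, do not touch the four parts riding in the cups, which must stay in their cups, and leave the other things on the table where they are.

Things in the scene. Friction and masses are not known exactly. Their poses are not given: they have to be found in the camera images.
- carousel (a joint): angle of the carousel's rotor on its upright axis, rad, 0 at the start, growing anticlockwise seen from above. No stops within reach (+-6.5), no detents; light bearing friction (about 0.12 N m, so about 2 N on an arm at 60 mm from the axis), so it stays where it is left; a fast bump makes it bounce ahead of the finger
- carousel_centre (a point): point on the carousel's upright axis, 36 mm above the table (level with the floors of the cups); its x axis turns with the rotor. Aluminium rotor: round hub of 24 mm radius, top 66 mm above the table, and four level arms 90 degrees apart, at 45, 135, 225 and 315 degrees from this point's x axis, each carrying a round open white cup
- pedestal_base: fixed dark steel pedestal under the rotor, origin on its axis at the table: 46 mm radius, 10 mm high at its edge, 16 mm high within 30 mm of the axis
- spoke_0 (a point): mid-width, mid-height of one bare arm, 60 mm from the axis, 34 mm above the table, turning with the rotor. Each arm is a bar 14 mm wide, bare from 24 to 90 mm from the axis, underside 24 mm and top 44 mm above the table. The cup beyond it has its centre 120 mm from the axis, outside diameter 60, inside 52, floor 36 mm and rim 44 mm above the table
- spoke_1 (a point): the same point on the next arm anticlockwise
- spoke_2 (a point): the same point on the arm opposite spoke_0
- spoke_3 (a point): the same point on the arm opposite spoke_1
- sensor_aim (a point): fixed point in the sensor's line of sight, 120 mm from the carousel's axis, 36 mm above the table: where the middle of a part stands when it is squarely in front of the lens. Its x axis points outward to the sensor
- sensor: fixed sensor; its origin lies on the carousel's axis at the table and its x axis points to the lens. Black box 30 x 44 x 34 mm on an aluminium post, round lens facing the carousel 163 mm from the axis, top 79 mm above the table; a foot bar 26 mm wide and 6 mm high lies on the table under the carousel. At the start it stands between two arms
- spare_knob_0: the part to bring to the sensor: black star knob with four rounded lobes and a small brass boss on top, 32 x 31 x 20 mm, lying loose in one of the cups; origin at the middle of its underside
- elbow_fitting: brass elbow pipe fitting, a cube with two round stubs at right angles, 32 x 34 x 18 mm, loose in another cup; origin at the middle of its underside
- tee_fitting: tee fitting, a silver-coloured oblong block with one short round stub at the middle of a long side, 29 x 34 x 16 mm, loose in another cup; origin at the middle of its underside
- weight_0: brass calibration weight, a cylinder with a small knob on top, diameter 32 mm, 34 mm high, loose in another cup; origin at the middle of its underside
- control_box: fixed grey control box, 70 x 70 x 40 mm, origin at the middle of its underside on the table; carries the start button on the middle of its top
- start_top (a point): centre of the top of the start button, a round grey button of 28 mm diameter in a black housing on the control box; moves down with the button
- start (a joint): travel of the start button, m: 0 released, 0.006 fully down; spring-loaded, about 5 N fully down; counts as pressed beyond 0.004; springs back when let go
- screwdriver_red: bystander: screwdriver with a red handle, 30 x 199 x 26 mm, lying on the table
- notepad: bystander: white notepad 68 x 100 x 12 mm
- tape_blue: bystander: roll of blue tape, 94 mm diameter, 25 mm high, lying flat
- marker_1: bystander: black marker pen 12 x 140 x 13 mm, lying on the table

How it is judged:
By the outcome, as a careful person would: the job done as asked, in the order asked, and still so for the second after the job is handed in, with the robot touching nothing.
It also fails if it takes over 64 s, if anything falls off the work surface, if the arm or the gripper's body presses on something with over 40 N, if the wrist force passes 120 N, or if a joint passes its speed limit or range.

ROBOT

A 6-joint arm with a two-finger parallel gripper is mounted at the origin on a cart in front of the work surface, level with it; the furniture and walls round the work are solid. World frame = base frame: x ahead of the robot, y to its left, z up, the work surface at z = 0. Lengths are in m, angles in rad, forces in N, time in s.
With the tool pointing down it reaches from about 0.35 to 0.775 m from the base axis. Payload 7.3 kg.
Tool frame: the origin (TCP) lies at the very end of the fingers, on their centre line; the grasp point (between the pads) lies 19 mm behind it (robot.hold_point_z is the distance from the TCP to the grasp point, in m); z points along the fingers, y is the direction in which the jaws open and shut (so a half turn about z gives the same grasp; the last joint's range is limited). The gripper opens to 92 mm and grips with 3 to 60 N. Pads are 19 mm wide; open, the fingers measure 130 mm over their backs; the gripper's body (75 mm by 190 mm) begins 47 mm behind the grasp point.
Start: joints at [-0.146, 0.342, 1.524, -0, 1.275, -0.146], TCP at [0.525, 0, 0.227] pointing down, gripper open.
Joint ranges: [-2.53, 2.53], [-0.77, 2.02], [0.04, 2.7], [-1, 4.14], [0.28, 2.66], [-3.11, 3.11]. Speed limits (rad/s): [2.57, 2.57, 3.14, 3.14, 3.14, 3.14].

INTERFACE

Orientations are given as [roll, pitch, yaw] about the fixed x, y, z axes, in that order (R = Rz(yaw) Ry(pitch) Rx(roll)).
In Python, from cell import monitor, viewer, robot gives the robot as it stands.
- The arm moves only by the tool move_arm, never from a script. Its argument "deltas" is a list of rows, each an object of numbers: "x", "y", "z": the shift along the tool's x, y, z in m; "wx", "wy", "wz": the turn, a rotation vector about the tool's x, y, z in degrees; "hand": the opening, from 0 (shut) to 1 (fully open). In form: [{"x": .., "y": .., "z": .., "wx": .., "wy": .., "wz": .., "hand": ..}, ...]. A call has 1 to 8 rows; each row is the pose to reach, as a shift and turn from the pose commanded when the call began, along the tool's axes at that moment; what a row does not reach only later rows make up. A row lasts 1/8 s, in which the tool goes at most 62.5 mm and 10.7 degrees, less where a joint would pass 70% of its speed; a pose out of reach is approached as far as the arm can. A call with a gripper value outside its range is refused whole. The fingers move at their own pace and stop on an object; "grip_force" is the grip in N (left out, the last holds). Time passes only in rows, so rows that repeat a pose let the fingers close. It gives the time, the measured TCP pose, the force and the opening at its end, in the units of the state.
- monitor.observe(): the state, without advancing time (a new reading comes with each control period).
- viewer.read_camera(name): name is "scene" or "top" or "wrist"; returns the picture (480x640x3 uint8, red, green, blue); there is no depth.
- viewer.camera_params(name): a dict with "camera_matrix" (3x3 intrinsics, pixels), "k1" (the pictures are not rectified: a ray, as slopes to the right and down, at radius r is drawn at 1 + k1 r^2 times it, then the intrinsics apply), "R" (3x3) and "t" (3): a world point X has camera coordinates R X + t. Camera axes: x right, y down, z forward; pixel columns grow to the right and rows downward; lengths in m; the calibration is good to about 2 mm. A picture is of the moment at which its call begins: read the wrist's pose just before it. camera_params takes no time and is no camera call; for the wrist camera it gives the pose at the moment of the call.
- robot.hand_in(): hands the job in, once; it reports no verdict.
The state is a dict: "time": time; "qpos": joint angles; "qvel": joint speeds; "joint_efforts": joint torques, N m; "tool_pos": TCP position; "tool_rot": TCP orientation; "contact_force": force on the tool from outside, world axes, zero at the start; "torque": the same for the moment, N m; "opening": finger opening in m.
Only numpy, scipy, OpenCV 4.12 (cv2) and the standard library are available. Lean on these libraries where they do the work, as an engineer would, in place of code of your own. Each camera call takes 0.05 s, during which the arm holds its last target. There are 200 camera calls.

## Working session

There is one attempt and no reset: what is moved stays moved. The work goes in short steps, Python scripts to look and compute and a tool call to move; the robot and the scene stay as the last step left them, time stands still between calls to the robot, and variables do not carry over. Pictures are saved under pics/ and viewed, about 8 in all and at most 12, crops included, and the job is handed in when it is done.

Besides the shell and the picture viewer there is one more tool, called after ">>>" by a JSON object that holds its "method" and its "body". move_arm: Moves the arm, as the interface text tells. Its arguments: {"type":"object","properties":{"deltas":{"type":"array","items":{"type":"object","properties":{"x":{"type":"number"},"y":{"type":"number"},"z":{"type":"number"},"wx":{"type":"number"},"wy":{"type":"number"},"wz":{"type":"number"},"hand":{"type":"number"}}}},"grip_force":{"type":"number"}},"required":["deltas"]}

```bash
mkdir -p pics; ls
cat > h.py <<'E'
import numpy as np, cv2
from cell import monitor, viewer, robot
def snap(n,f):
    p=viewer.camera_params(n); im=viewer.read_camera(n)
    cv2.imwrite('pics/'+f,im[:,:,::-1]); np.save('pics/'+f+'.npy',im)
    return im,p
def ray(p,u,v):
    K=np.array(p['camera_matrix']);k1=p['k1'];R=np.array(p['R']);t=np.array(p['t'])
    d=np.array([(u-K[0,2])/K[0,0],(v-K[1,2])/K[1,1]]);s=d.copy()
    for _ in range(20): s=d/(1+k1*(s@s))
    return -R.T@t, R.T@np.array([s[0],s[1],1])
def onz(p,u,v,z):
    c,d=ray(p,u,v); return c+d*(z-c[2])/d[2]
def proj(p,X):
    K=np.array(p['camera_matrix']);c=np.array(p['R'])@np.array(X)+np.array(p['t'])
    s=c[:2]/c[2]; s=s*(1+p['k1']*(s@s)); return K[:2,:2]@s+K[:2,2]
E
python3 - <<'E'
from h import *
for n in('top','scene'):
    im,p=snap(n,n+'0.png'); print(n,p)
print(monitor.observe())
E
```

```text
pics
top {'camera_matrix': array([[498.87373358,   0.        , 321.29849863],
       [  0.        , 498.87373358, 240.38908138],
       [  0.        ,   0.        ,   1.        ]]), 'k1': 0.010535901405688915, 'R': array([[ 0.00164822, -0.99995318,  0.00953533],
       [-0.9971033 , -0.00236845, -0.07602231],
       [ 0.07604133, -0.00938241, -0.99706052]]), 't': array([-0.00223658,  0.52746838,  1.27038388])}
scene {'camera_matrix': array([[457.45438366,   0.        , 315.61188253],
       [  0.        , 457.45438366, 237.91715312],
       [  0.        ,   0.        ,   1.        ]]), 'k1': -0.07914344901635505, 'R': array([[ 0.7417219 , -0.6705148 ,  0.01607912],
       [-0.39575776, -0.45688982, -0.7966351 ],
       [ 0.54150201,  0.58451826, -0.60424662]]), 't': array([-0.38962897,  0.27801884,  0.76758286])}
{'time': 0.1, 'qpos': array([-1.46015749e-01,  3.42643361e-01,  1.52490760e+00, -1.11753283e-05,
        1.27536825e+00, -1.45963935e-01]), 'qvel': array([ 5.11981602e-04, -2.24234479e-03, -1.70342212e-03, -6.17366743e-05,
       -1.51696925e-03,  4.77507361e-05]), 'joint_efforts': array([ 1.49919495e-03, -4.32001984e+01, -2.44694173e+01,  7.19219679e-02,
        5.25739230e-02, -9.79429342e-05]), 'tool_pos': array([5.24652523e-01, 6.16537558e-05, 2.26124324e-01]), 'tool_rot': array([-3.14027865e+00, -1.82369458e-04,  1.57074765e+00]), 'contact_force': array([0.47729997, 0.92030023, 0.31589093]), 'torque': array([ 0.01093351, -0.02701194, -0.00427656]), 'opening': 0.09207576473496273}
```

View pics/top0.png

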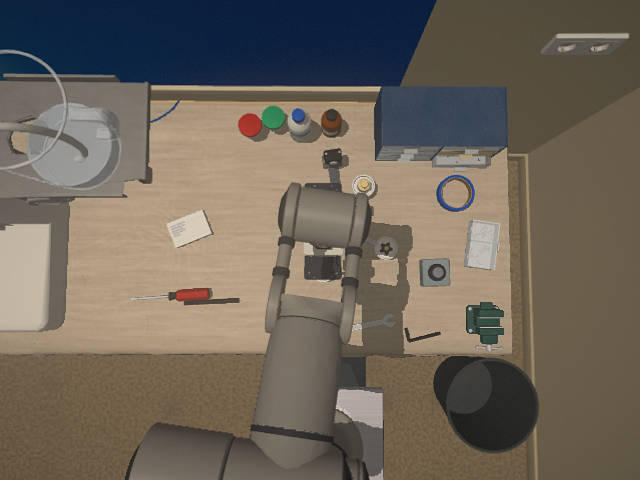

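View pics/scene0.png

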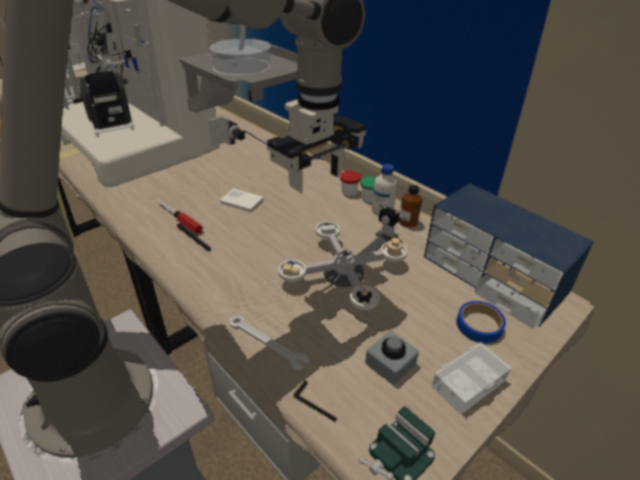

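The top view is largely hidden by the arm: the sensor is at (333,157), the weight cup at (364,186), the knob cup at (386,247) and the box button at (436,272). The scene view shows the hub at (345,258), with the knob at (365,296), weight (394,248), tee (327,231) and elbow (292,269). Next I'll check the wrist view and zoomed crops.

Run:
```python
from h import *
im,p=snap('wrist','w0.png'); print(p)
s=cv2.imread('pics/scene0.png')[190:390,250:450]; t=cv2.imread('pics/top0.png')[135:305,290:460]
a=cv2.resize(s,(800,800),interpolation=cv2.INTER_CUBIC)[:600]
cv2.imwrite('pics/c0.png',cv2.resize(s,(600,600),interpolation=cv2.INTER_CUBIC))
for u,v,z in((345,258,.066),(365,298,.044),(394,251,.044),(327,231,.044),(292,270,.044)):
  print(onz(viewer.camera_params('scene'),u,v,z).round(3))
pt=viewer.camera_params('top')
for u,v,z in((364,186,.044),(386,247,.044),(333,157,.079),(436,272,.06)): print('top',onz(pt,u,v,z).round(3))
```

```text
{'camera_matrix': array([[365.1940367 ,   0.        , 313.49950114],
       [  0.        , 365.1940367 , 241.62806976],
       [  0.        ,   0.        ,   1.        ]]), 'k1': -0.06962071821203052, 'R': array([[ 9.99998048e-01,  1.82311265e-03, -7.61615133e-04],
       [ 1.96672758e-03, -9.55383345e-01,  2.95362143e-01],
       [-1.89155954e-04, -2.95363064e-01, -9.55385066e-01]]), 't': array([-0.52553425, -0.0380961 ,  0.39143762])}
[ 0.544 -0.072  0.066]
[ 0.505 -0.169  0.044]
[ 0.665 -0.11   0.044]
[0.603 0.046 0.044]
[ 0.449 -0.008  0.044]
top [ 0.666 -0.11   0.044]
top [ 0.509 -0.165  0.044]
top [ 0.732 -0.03   0.079]
top [ 0.446 -0.288  0.06 ]
```

View pics/w0.png

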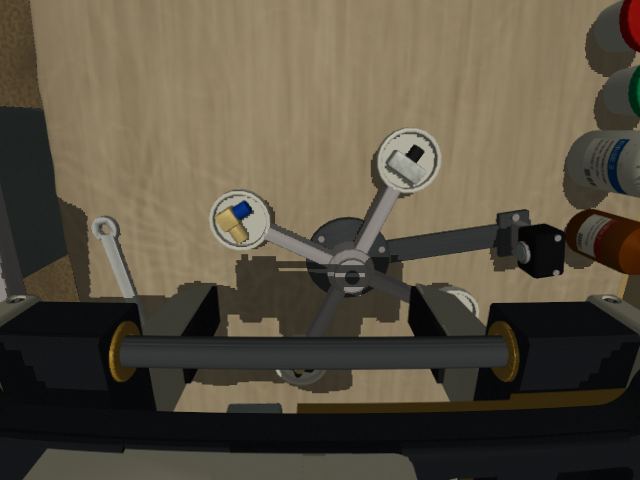

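View pics/c0.png

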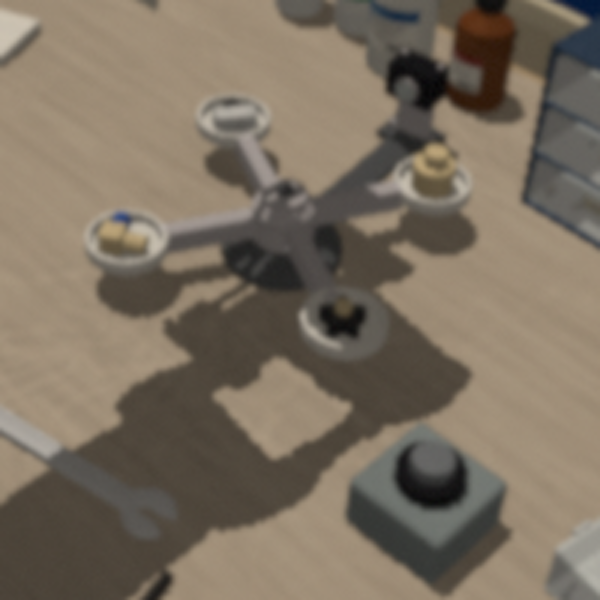

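The wrist view shows the elbow cup at (240,220), tee cup at (408,160), hub at (351,272), the foot bar from (390,250) to (498,238), and the sensor box at (540,250) with its lens facing left. The scene crop confirms which cup holds which part. Now I'll fit these on the proper height planes.

```bash
cat >> h.py <<'E'
def circ(im,p,u,v,z,w=45,thr=150):
    hsv=cv2.cvtColor(im,cv2.COLOR_RGB2HSV); m=((hsv[...,2]>thr)&(hsv[...,1]<45)).astype(np.uint8)
    q=np.zeros_like(m); q[v-w:v+w,u-w:u+w]=m[v-w:v+w,u-w:u+w]
    c=max(cv2.findContours(q,cv2.RETR_EXTERNAL,cv2.CHAIN_APPROX_NONE)[0],key=lambda c:cv2.minEnclosingCircle(c)[1])
    P=np.array([onz(p,a[0][0],a[0][1],z)[:2] for a in c])
    r0=np.median(P,0)  # circle fit, robust
    from scipy.optimize import least_squares
    f=least_squares(lambda s:np.hypot(*(P-s[:2]).T)-s[2],[*r0,.03],loss='soft_l1',f_scale=.001)
    return f.x, np.sqrt(np.median(f.fun**2)), len(P)
E
python3 - <<'E'
from h import *
im=np.load('pics/w0.png.npy'); p=viewer.camera_params('wrist')
C=[]
for u,v in((240,220),(408,160)):
    x,e,n=circ(im,p,u,v,.044); C.append(x[:2]); print('w cup',x.round(4),e.round(4),n)
E,T=C; M=(E+T)/2; d=T-E; 
# axis: right-angle isosceles, apex clockwise-from-T.. choose toward -y side
n=np.array([d[1],-d[0]]); A=M+n/2; print('axis',A.round(4),'arm len',np.linalg.norm(d)/2**.5)
deg=lambda v:np.degrees(np.arctan2(v[1],v[0])).round(2)
print('elbow',deg(E-A),'tee',deg(T-A))
st=np.load('pics/scene0.png.npy'); ps=viewer.camera_params('scene')
tt=np.load('pics/top0.png.npy'); pt=viewer.camera_params('top')
for (u,v) in((327,231),(292,270),(394,251),(365,296)): 
    try: print('s',[np.round(q,4) for q in circ(st,ps,u,v,.044,18,110)])
    except Exception as e: print(e)
# sensor dark box in wrist / foot bar
g=cv2.cvtColor(im,cv2.COLOR_RGB2GRAY)
box=np.zeros_like(g); box[215:290,518:572]=(g[215:290,518:572]<50)
c=max(cv2.findContours(box,0,1)[0],key=cv2.contourArea)
print('box px',cv2.approxPolyDP(c,3,True)[:,0].tolist())
for u in (410,430,450,470,490):
    col=g[215:285,u].astype(int); r=np.where(col<75)[0]+215
    a,b=onz(p,u,r.min()-.5,.006),onz(p,u,r.max()+.5,.006); m=(a+b)/2
    print('bar',u,r.min(),r.max(),m.round(4),'w',(a-b)[1].round(4),'ang',deg(m[:2]-A))
cv2.imwrite('pics/c1.png',cv2.resize(cv2.imread('pics/w0.png')[190:310,380:580],None,fx=4,fy=4,interpolation=cv2.INTER_CUBIC))
E
```

```text
w cup [ 0.4531 -0.0049  0.0267] 0.002 429
w cup [0.6138 0.0533 0.0288] 0.0002 181
axis [ 0.5625 -0.0562] arm len 0.12088315064603132
elbow 154.89 tee 64.89
s [array([0.6081, 0.0436, 0.0356]), np.float64(0.0067), np.int64(83)]
s [array([ 0.4519, -0.0049,  0.0306]), np.float64(0.0012), np.int64(78)]
s [array([ 0.6665, -0.1054,  0.0291]), np.float64(0.0035), np.int64(89)]
s [array([ 0.5011, -0.1628,  0.0224]), np.float64(0.0022), np.int64(38)]
box px [[571, 218], [563, 232], [546, 224], [518, 226], [518, 244], [523, 246], [519, 241], [522, 240], [531, 254], [526, 263], [525, 258], [518, 259], [518, 266], [533, 277], [553, 275], [554, 269], [562, 273], [565, 244], [571, 249]]
bar 410 237 259 [ 0.6316 -0.0442  0.006 ] w 0.0266 ang 9.83
bar 430 233 256 [ 0.6535 -0.0402  0.006 ] w 0.0276 ang 9.99
bar 450 231 253 [ 0.6755 -0.0372  0.006 ] w 0.0264 ang 9.52
bar 470 228 250 [ 0.6975 -0.0338  0.006 ] w 0.0264 ang 9.44
bar 490 225 259 [ 0.7208 -0.0373  0.006 ] w 0.0405 ang 6.8
```

View pics/c1.png

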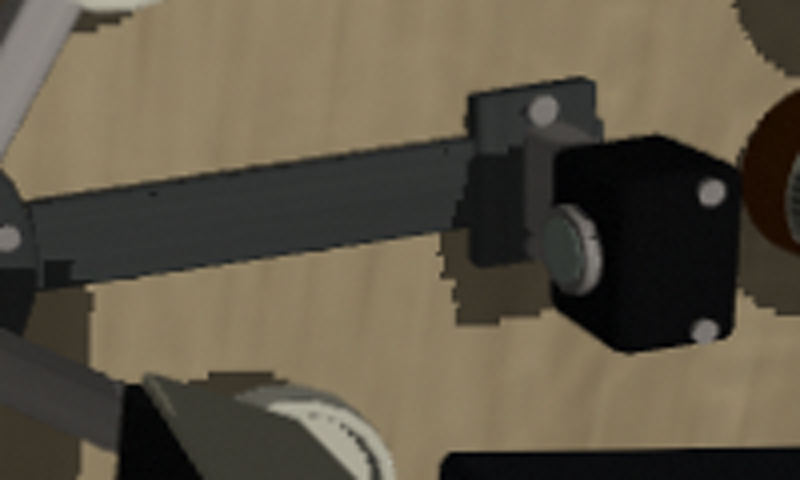

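The wrist view gives the axis at about (0.561,-0.056) with an arm length of 120.9 mm (120 expected). The foot bar is 26.5 mm wide (26 expected) and points at about 9.2°; the lens is at about (523,252). The elbow arm stands at 155° and the knob at -115°, so it needs about +124°. I'll close the fingers and descend on the clockwise side of the elbow arm.

>>> {"method": "move_arm", "body": {"deltas": [{"x":-0.006,"y":-0.007,"wz":10,"hand":0},{"x":-0.006,"y":-0.007,"wz":20,"hand":0},{"x":-0.006,"y":-0.007,"wz":25,"hand":0},{"x":-0.006,"y":-0.007,"wz":25,"hand":0},{"x":-0.006,"y":-0.007,"z":0.03,"wz":25,"hand":0},{"x":-0.006,"y":-0.007,"z":0.06,"wz":25,"hand":0},{"x":-0.006,"y":-0.007,"z":0.09,"wz":25,"hand":0},{"x":-0.006,"y":-0.007,"z":0.09,"wz":25,"hand":0}]}}

```text
schema error: expected keys x, y, z, wx, wy, wz, hand
```

>>> {"method": "move_arm", "body": {"deltas": [{"x":-0.006,"y":-0.007,"z":0,"wx":0,"wy":0,"wz":10,"hand":0},{"x":-0.006,"y":-0.007,"z":0,"wx":0,"wy":0,"wz":20,"hand":0},{"x":-0.006,"y":-0.007,"z":0,"wx":0,"wy":0,"wz":25,"hand":0},{"x":-0.006,"y":-0.007,"z":0,"wx":0,"wy":0,"wz":25,"hand":0},{"x":-0.006,"y":-0.007,"z":0.03,"wx":0,"wy":0,"wz":25,"hand":0},{"x":-0.006,"y":-0.007,"z":0.06,"wx":0,"wy":0,"wz":25,"hand":0},{"x":-0.006,"y":-0.007,"z":0.09,"wx":0,"wy":0,"wz":25,"hand":0},{"x":-0.006,"y":-0.007,"z":0.09,"wx":0,"wy":0,"wz":25,"hand":0}], "grip_force": 5}}

```text
time: 1.15
tool_pos: [0.5165, -0.0057, 0.1349]
tool_rot: [-3.137, 0.001, 1.136]
contact_force: [0.4, 0.5, 0.3]
opening: 0.0162
```

Run:
```python
from h import *
im,p=snap('wrist','w1.png')
o=monitor.observe(); print(o['tool_pos'],o['tool_rot'],o['opening'])
x,e,n=circ(im,p,*[int(a) for a in proj(p,[.453,-.005,.044])],.044) ; print(x,e,n)
for X in ([.453,-.005,.044],[.614,.053,.044],[.5605,-.056,.066],[.56+.163*np.cos(.16),-.056+.163*np.sin(.16),.062]): print(proj(p,X).round(1))
```

```text
[ 0.51769461 -0.00589998  0.13647623] [-3.13996160e+00  4.57430428e-04  1.13577611e+00] 0.012114963743638234
[ 0.45400165 -0.00649764  0.0276294 ] 0.002498680453483053 322
[234.6 279. ]
[410.8 108.1]
[401.5 293.6]
[612.1 161.8]
```

View pics/w1.png

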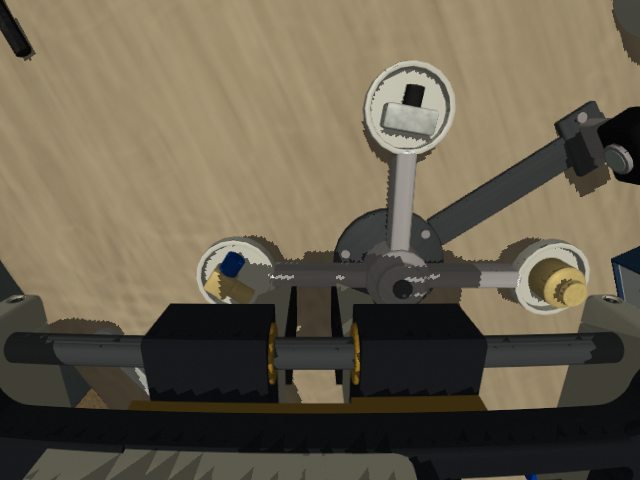

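The second view agrees with the first: tee cup at (410,107) against 411,108 predicted, hub cap at (402,289) against 402,294. I'll descend beside the arm.

>>> {"method": "move_arm", "body": {"deltas": [{"x":0,"y":0,"z":0.03,"wx":0,"wy":0,"wz":0,"hand":0},{"x":0,"y":0,"z":0.06,"wx":0,"wy":0,"wz":0,"hand":0},{"x":0,"y":0,"z":0.085,"wx":0,"wy":0,"wz":0,"hand":0},{"x":0,"y":0,"z":0.1,"wx":0,"wy":0,"wz":0,"hand":0},{"x":0,"y":0,"z":0.106,"wx":0,"wy":0,"wz":0,"hand":0},{"x":0,"y":0,"z":0.106,"wx":0,"wy":0,"wz":0,"hand":0}]}}

```text
time: 1.95
tool_pos: [0.5185, -0.0061, 0.0313]
tool_rot: [3.141, -0.0, 1.135]
contact_force: [0.0, 0.3, 0.0]
opening: 0.0004
```

```bash
cat > plan.py <<'E'
import sys; from h import *
# plan.py theta_from theta_to n [off r]: arm angles in deg -> rows of shifts in present tool frame
a,b,n=float(sys.argv[1]),float(sys.argv[2]),int(sys.argv[3]); off=float(sys.argv[4]) if len(sys.argv)>4 else .0165
C=np.array([.5605,-.0565]); o=monitor.observe(); yaw=o['tool_rot'][2]; P=o['tool_pos'][:2]
print(o['time'],o['tool_pos'].round(4),np.degrees(yaw).round(1),o['contact_force'].round(1),o['opening'])
tx=np.array([np.cos(yaw),np.sin(yaw)]); ty=np.array([np.sin(yaw),-np.cos(yaw)])
for th in np.linspace(a,b,n+1)[1:]:
    t=np.radians(th); T=C+.06*np.array([np.cos(t),np.sin(t)])+off*np.array([np.sin(t),-np.cos(t)]); d=T-P
    dy=(th-180-(np.degrees(yaw)-90)+90)%180-90
    print(round(th,1),'x %.4f y %.4f wz %.1f'%(d@tx,d@ty,-dy))
E
python3 plan.py 145 175 8
```

```text
1.95 [ 0.5185 -0.0061  0.0313] 65.0 [0.  0.3 0. ] 0.00037146759858316415
148.8 x -0.0050 y 0.0015 wz 6.3
152.5 x -0.0089 y 0.0001 wz 2.5
156.2 x -0.0128 y -0.0010 wz -1.2
160.0 x -0.0168 y -0.0018 wz -5.0
163.8 x -0.0208 y -0.0024 wz -8.7
167.5 x -0.0249 y -0.0028 wz -12.5
171.2 x -0.0289 y -0.0029 wz -16.2
175.0 x -0.0330 y -0.0027 wz -20.0
```

>>> {"method": "move_arm", "body": {"deltas": [{"x":-0.004,"y":0.001,"z":0,"wx":0,"wy":0,"wz":0,"hand":0},{"x":-0.008,"y":0,"z":0,"wx":0,"wy":0,"wz":0,"hand":0},{"x":-0.01,"y":0,"z":0,"wx":0,"wy":0,"wz":0,"hand":0},{"x":-0.012,"y":-0.001,"z":0,"wx":0,"wy":0,"wz":0,"hand":0},{"x":-0.014,"y":-0.001,"z":0,"wx":0,"wy":0,"wz":-2,"hand":0},{"x":-0.016,"y":-0.0015,"z":0,"wx":0,"wy":0,"wz":-4,"hand":0},{"x":-0.018,"y":-0.002,"z":0,"wx":0,"wy":0,"wz":-6,"hand":0},{"x":-0.0205,"y":-0.0024,"z":0,"wx":0,"wy":0,"wz":-8.5,"hand":0}]}}

```text
time: 2.95
tool_pos: [0.5078, -0.0236, 0.0311]
tool_rot: [3.14, -0.0, 1.284]
contact_force: [2.4, 2.4, 2.5]
opening: 0.0004
```

```bash
python3 - <<'E'
from h import *
im,p=snap('wrist','w2.png'); print(monitor.observe()['contact_force'].round(1))
E
python3 plan.py 163.5 195.5 8
```

```text
[0.4 0.5 0.3]
3.0 [ 0.5074 -0.0238  0.031 ] 73.7 [0.4 0.5 0.3] 0.00024875264385829424
167.5 x -0.0040 y -0.0008 wz -3.8
171.5 x -0.0083 y -0.0015 wz -7.8
175.5 x -0.0126 y -0.0019 wz -11.8
179.5 x -0.0170 y -0.0021 wz -15.8
183.5 x -0.0213 y -0.0019 wz -19.8
187.5 x -0.0256 y -0.0014 wz -23.8
191.5 x -0.0299 y -0.0006 wz -27.8
195.5 x -0.0341 y 0.0005 wz -31.8
```

View pics/w2.png

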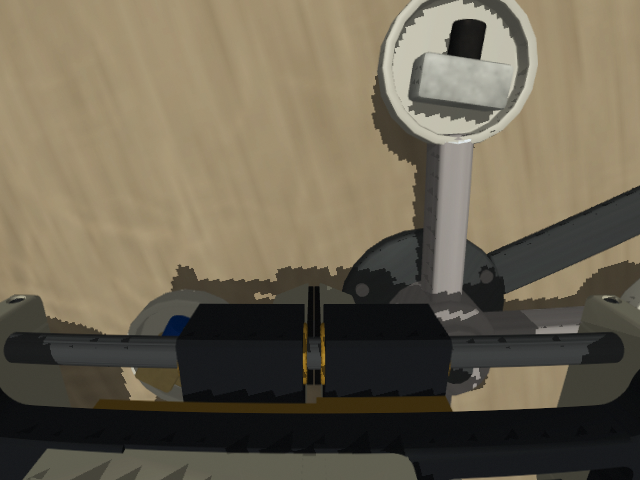

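The finger lies along the pushed arm; the tee cup is at (458,68). I'll check the rotor angle from it.

```bash
cat >> h.py <<'E'
C=np.array([.5605,-.0565])
def cupang(im,p,u,v,w=90,thr=130):
    x,e,n=circ(im,p,u,v,.044,w,thr); d=x[:2]-C
    return x.round(4),e.round(4),np.hypot(*d).round(4),np.degrees(np.arctan2(d[1],d[0])).round(2)
E
python3 - <<'E'
from h import *
im=np.load('pics/w2.png.npy'); print(cupang(im,viewer.camera_params('wrist'),458,90,90))
E
```

```text
(array([0.5911, 0.0603, 0.0253]), np.float64(0.0036), np.float64(0.1208), np.float64(75.33))
```

The rotor has moved about 10°, with the arm just ahead of the finger. I'll continue along the arc.

>>> {"method": "move_arm", "body": {"deltas": [{"x":-0.004,"y":-0.001,"z":0,"wx":0,"wy":0,"wz":-4,"hand":0},{"x":-0.0083,"y":-0.0015,"z":0,"wx":0,"wy":0,"wz":-8,"hand":0},{"x":-0.0126,"y":-0.002,"z":0,"wx":0,"wy":0,"wz":-12,"hand":0},{"x":-0.017,"y":-0.002,"z":0,"wx":0,"wy":0,"wz":-16,"hand":0},{"x":-0.0213,"y":-0.002,"z":0,"wx":0,"wy":0,"wz":-20,"hand":0},{"x":-0.0256,"y":-0.0014,"z":0,"wx":0,"wy":0,"wz":-24,"hand":0},{"x":-0.03,"y":-0.0006,"z":0,"wx":0,"wy":0,"wz":-28,"hand":0},{"x":-0.034,"y":0.0005,"z":0,"wx":0,"wy":0,"wz":-32,"hand":0}]}}

```text
time: 4.0
tool_pos: [0.4978, -0.0561, 0.0307]
tool_rot: [-3.141, -0.001, 1.843]
contact_force: [1.5, 3.6, 1.0]
opening: 0.0003
```

```bash
python3 plan.py 195.5 227.5 8
```

```text
4.0 [ 0.4978 -0.0561  0.0307] 105.6 [1.5 3.6 1. ] 0.0002781342924887615
199.5 x -0.0049 y -0.0007 wz -3.9
203.5 x -0.0092 y -0.0014 wz -7.9
207.5 x -0.0135 y -0.0018 wz -11.9
211.5 x -0.0178 y -0.0020 wz -15.9
215.5 x -0.0222 y -0.0018 wz -19.9
219.5 x -0.0265 y -0.0013 wz -23.9
223.5 x -0.0308 y -0.0005 wz -27.9
227.5 x -0.0350 y 0.0006 wz -31.9
```

>>> {"method": "move_arm", "body": {"deltas": [{"x":-0.0043,"y":-0.0007,"z":0,"wx":0,"wy":0,"wz":-4,"hand":0},{"x":-0.0086,"y":-0.0014,"z":0,"wx":0,"wy":0,"wz":-8,"hand":0},{"x":-0.013,"y":-0.0018,"z":0,"wx":0,"wy":0,"wz":-12,"hand":0},{"x":-0.0173,"y":-0.002,"z":0,"wx":0,"wy":0,"wz":-16,"hand":0},{"x":-0.0217,"y":-0.0018,"z":0,"wx":0,"wy":0,"wz":-20,"hand":0},{"x":-0.026,"y":-0.0013,"z":0,"wx":0,"wy":0,"wz":-24,"hand":0},{"x":-0.0303,"y":-0.0005,"z":0,"wx":0,"wy":0,"wz":-28,"hand":0},{"x":-0.0345,"y":0.0006,"z":0,"wx":0,"wy":0,"wz":-32,"hand":0}]}}

```text
time: 5.0
tool_pos: [0.5067, -0.089, 0.0305]
tool_rot: [-3.141, -0.002, 2.402]
contact_force: [-1.9, 3.1, 2.5]
opening: 0.0005
```

```bash
python3 plan.py 227.5 259.5 8
```

```text
5.0 [ 0.5067 -0.089   0.0305] 137.6 [-1.9  3.1  2.5] 0.0005193826389869971
231.5 x -0.0054 y -0.0007 wz -3.9
235.5 x -0.0097 y -0.0014 wz -7.9
239.5 x -0.0140 y -0.0019 wz -11.9
243.5 x -0.0184 y -0.0020 wz -15.9
247.5 x -0.0227 y -0.0018 wz -19.9
251.5 x -0.0270 y -0.0013 wz -23.9
255.5 x -0.0313 y -0.0005 wz -27.9
259.5 x -0.0355 y 0.0006 wz -31.9
```

>>> {"method": "move_arm", "body": {"deltas": [{"x":-0.0043,"y":-0.0007,"z":0,"wx":0,"wy":0,"wz":-4,"hand":0},{"x":-0.0087,"y":-0.0014,"z":0,"wx":0,"wy":0,"wz":-8,"hand":0},{"x":-0.013,"y":-0.0018,"z":0,"wx":0,"wy":0,"wz":-12,"hand":0},{"x":-0.0175,"y":-0.002,"z":0,"wx":0,"wy":0,"wz":-16,"hand":0},{"x":-0.022,"y":-0.0018,"z":0,"wx":0,"wy":0,"wz":-20,"hand":0},{"x":-0.0263,"y":-0.0013,"z":0,"wx":0,"wy":0,"wz":-24,"hand":0},{"x":-0.0307,"y":-0.0005,"z":0,"wx":0,"wy":0,"wz":-28,"hand":0},{"x":-0.035,"y":0.0006,"z":0,"wx":0,"wy":0,"wz":-32,"hand":0}]}}

```text
time: 6.0
tool_pos: [0.5326, -0.1126, 0.0303]
tool_rot: [-3.141, -0.003, 2.96]
contact_force: [-2.5, 0.1, 0.6]
opening: 0.0005
```

```bash
python3 plan.py 259.5 275.5 4
python3 - <<'E'
from h import *
im,p=snap('scene','s1.png')
cv2.imwrite('pics/s1c.png',cv2.resize(cv2.imread('pics/s1.png')[180:330,240:440],(800,600),interpolation=cv2.INTER_CUBIC))
E
```

```text
6.0 [ 0.5326 -0.1126  0.0303] 169.6 [-2.5  0.1  0.6] 0.0005435878007633061
263.5 x -0.0050 y -0.0007 wz -3.9
267.5 x -0.0092 y -0.0014 wz -7.9
271.5 x -0.0136 y -0.0019 wz -11.9
275.5 x -0.0179 y -0.0020 wz -15.9
```

View pics/s1c.png

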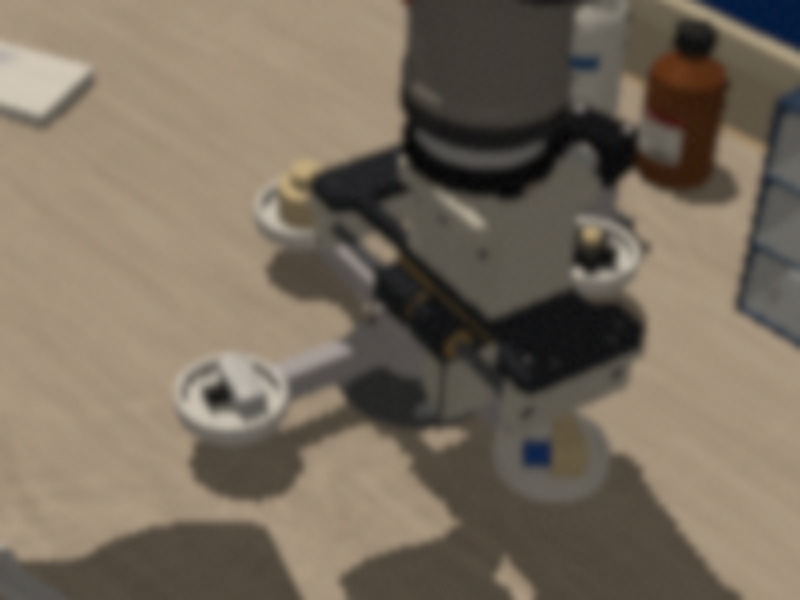

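All four parts are in their cups; the knob, at crop (592,250), is approaching the sensor. I'll push on slowly and stop short at about 275°.

>>> {"method": "move_arm", "body": {"deltas": [{"x":-0.004,"y":-0.0007,"z":0,"wx":0,"wy":0,"wz":-4,"hand":0},{"x":-0.0075,"y":-0.0013,"z":0,"wx":0,"wy":0,"wz":-7,"hand":0},{"x":-0.0105,"y":-0.0016,"z":0,"wx":0,"wy":0,"wz":-10,"hand":0},{"x":-0.013,"y":-0.0018,"z":0,"wx":0,"wy":0,"wz":-12,"hand":0},{"x":-0.015,"y":-0.0019,"z":0,"wx":0,"wy":0,"wz":-14,"hand":0},{"x":-0.016,"y":-0.002,"z":0,"wx":0,"wy":0,"wz":-15,"hand":0},{"x":-0.0165,"y":-0.002,"z":0,"wx":0,"wy":0,"wz":-15,"hand":0},{"x":-0.0165,"y":-0.002,"z":0,"wx":0,"wy":0,"wz":-15,"hand":0}]}}

```text
time: 7.05
tool_pos: [0.5498, -0.1173, 0.0307]
tool_rot: [3.141, -0.0, -3.063]
contact_force: [-2.6, 0.4, -1.0]
opening: 0.0003
```

```bash
python3 plan.py 275 281 2
python3 - <<'E'
from h import *
im,p=snap('wrist','w3.png')
for X in ([.68,-.037,.044],[.721,-.031,.062],[.5605,-.0565,.066]): print(proj(p,X).round(1))
E
```

```text
7.05 [ 0.5498 -0.1173  0.0307] -175.5 [-2.6  0.4 -1. ] 0.00033051930544930743
278.0 x -0.0026 y -0.0011 wz -3.5
281.0 x -0.0058 y -0.0017 wz -6.5
[432.4 519.2]
[435.7 591.7]
[460.1 374.3]
```

View pics/w3.png

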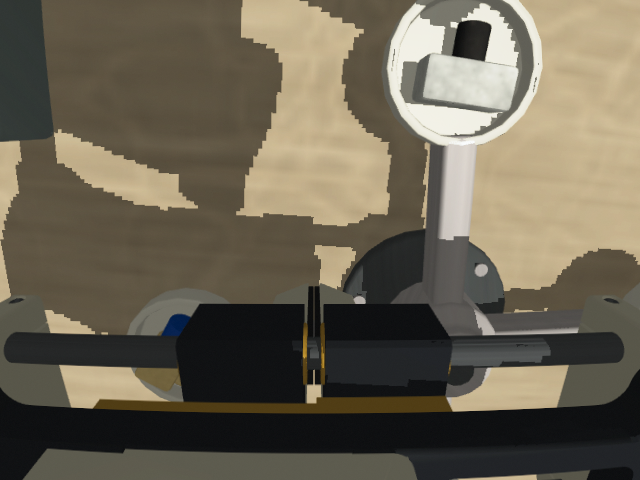

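The rotor stands near 275°, with the tee cup at (463,68). I'll back off, rise, and return to the first viewing pose to measure the knob against the lens directly.

>>> {"method": "move_arm", "body": {"deltas": [{"x":0.006,"y":0,"z":0,"wx":0,"wy":0,"wz":0,"hand":0},{"x":0.014,"y":0,"z":0,"wx":0,"wy":0,"wz":0,"hand":0},{"x":0.014,"y":0,"z":-0.02,"wx":0,"wy":0,"wz":0,"hand":0},{"x":0.014,"y":0,"z":-0.06,"wx":0,"wy":0,"wz":0,"hand":0},{"x":0.014,"y":0.02,"z":-0.11,"wx":0,"wy":0,"wz":10,"hand":0},{"x":0.015,"y":0.06,"z":-0.16,"wx":0,"wy":0,"wz":20,"hand":0},{"x":0.016,"y":0.1,"z":-0.195,"wx":0,"wy":0,"wz":30,"hand":0},{"x":0.016,"y":0.119,"z":-0.195,"wx":0,"wy":0,"wz":40,"hand":0}]}}

```text
time: 8.1
tool_pos: [0.5256, 0.0014, 0.2295]
tool_rot: [3.138, 0.007, 2.518]
contact_force: [0.2, -0.7, 0.1]
opening: 0.0006
```

>>> {"method": "move_arm", "body": {"deltas": [{"x":0,"y":0,"z":0,"wx":0,"wy":0,"wz":10,"hand":0},{"x":0,"y":0,"z":0,"wx":0,"wy":0,"wz":20,"hand":0},{"x":0,"y":0,"z":0,"wx":0,"wy":0,"wz":30,"hand":0},{"x":0,"y":0,"z":0,"wx":0,"wy":0,"wz":40,"hand":0},{"x":0,"y":0,"z":0,"wx":0,"wy":0,"wz":50,"hand":0},{"x":0,"y":0,"z":0,"wx":0,"wy":0,"wz":54.5,"hand":0},{"x":0,"y":0,"z":0,"wx":0,"wy":0,"wz":54.5,"hand":0},{"x":0,"y":0,"z":0,"wx":0,"wy":0,"wz":54.5,"hand":0}]}}

```text
time: 9.1
tool_pos: [0.5245, -0.0002, 0.2258]
tool_rot: [3.141, -0.0, 1.572]
contact_force: [0.2, -0.4, 0.3]
opening: 0.0004
```

Run:
```python
from h import *
im,p=snap('wrist','w4.png'); print(monitor.observe()['tool_pos'],monitor.observe()['tool_rot'])
for X in ([.68,-.037,.044],[.721,-.031,.062],[.5605,-.0565,.066]): print(proj(p,X).round(1))
```

```text
[ 5.24514323e-01 -2.13707815e-04  2.25827217e-01] [3.14117204e+00 2.65080076e-05 1.57199976e+00]
[467.8 253.1]
[517.6 253.3]
[350.1 280. ]
```

View pics/w4.png

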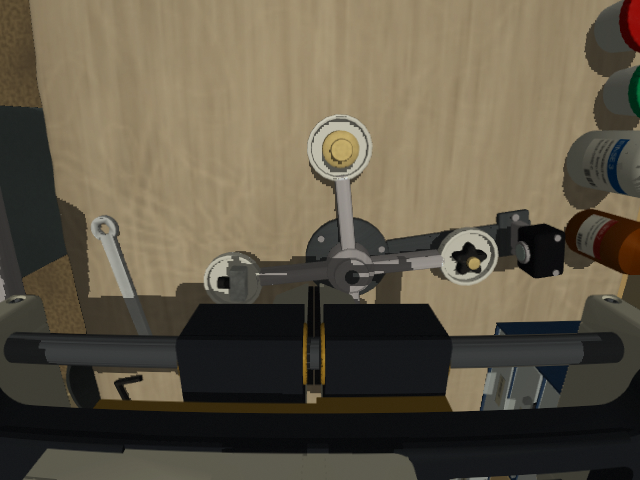

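The knob cup is at (469,256), with the knob itself at about (466,258); the weight cup is at (340,147), the tee cup at (233,279) and the lens at (522,252). Now the numbers.

```bash
cat > m.py <<'E'
import sys; from h import *
from scipy.optimize import least_squares
deg=lambda v:np.degrees(np.arctan2(v[1],v[0]))
im=np.load(f'pics/{sys.argv[1]}.png.npy'); p=viewer.camera_params('wrist'); g=cv2.cvtColor(im,cv2.COLOR_RGB2GRAY)
c={k:circ(im,p,*[int(q) for q in sys.argv[i].split(',')],.044,40,120) for i,k in((2,'knob'),(3,'weight'),(4,'tee'))}
for k in c: print(k,c[k][0].round(4),c[k][1].round(4))
K,W=c['knob'][0][:2],c['weight'][0][:2]
# axis from knob & weight cups (90 deg apart, weight anticlockwise)
d=W-K; A=(K+W)/2+np.array([-d[1],d[0]])/2; print('axis',A.round(4),'len',(np.hypot(*d)/2**.5).round(4),'knob cup ang',deg(K-A).round(2),'| with C:',deg(K-C).round(2))
u0,v0=[int(q) for q in sys.argv[2].split(',')]
b=np.zeros_like(g); cv2.circle(b,(u0,v0),22,1,-1); b&=(g<60).astype(np.uint8)
cc=max(cv2.findContours(b,0,1)[0],key=cv2.contourArea); (u,v),r=cv2.minEnclosingCircle(cc)
X=onz(p,u,v,.052)[:2]; print('knob px',u,v,r,'pos',X.round(4),'off cup',((X-K)*1e3).round(1),'ang A',deg(X-A).round(2),'r',np.hypot(*(X-A)).round(4))
L=onz(p,522.5,252.5,.062)[:2]; print('lens',L.round(4),'ang A',deg(L-A).round(2),'r',np.hypot(*(L-A)).round(4))
# box top at z=.079: corners
for q in((546,225),(564,232)): pass
E
python3 m.py w4 469,256 340,147 233,279
python3 - <<'E'
import cv2
im=cv2.imread('pics/w4.png')[205:305,420:570]
cv2.imwrite('pics/w4c.png',cv2.resize(im,(800,533),interpolation=cv2.INTER_CUBIC))
E
```

```text
knob [ 0.6811 -0.0419  0.0295] 0.0006
weight [0.5489 0.0633 0.0294] 0.0003
tee [ 0.434  -0.0607  0.0172] 0.0025
axis [ 0.5624 -0.0553] len 0.1194 knob cup ang 6.48 | with C: 6.92
knob px 468.7555236816406 258.1561584472656 17.531023025512695 pos [ 0.678  -0.0395] off cup [-3.1  2.4] ang A 7.82 r 0.1167
lens [ 0.7258 -0.0302] ang A 8.76 r 0.1653
```

View pics/w4c.png

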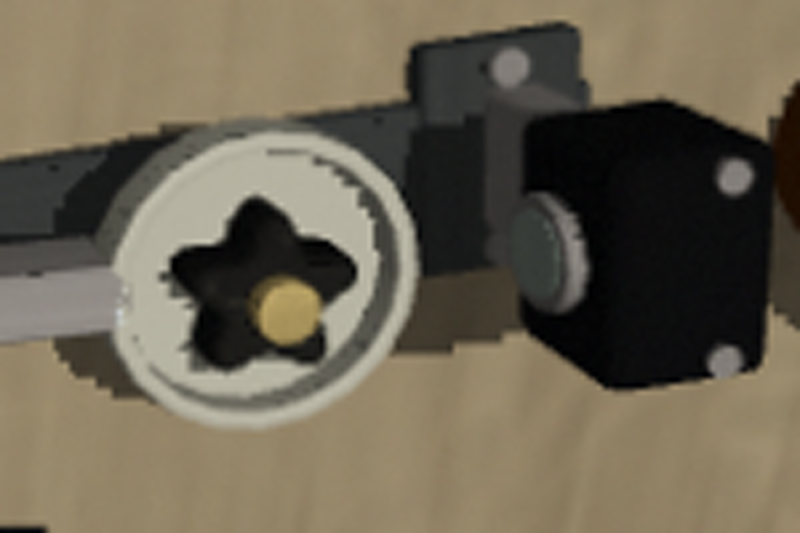

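Run:
```python
from h import *
p=viewer.camera_params('wrist'); deg=lambda v:np.degrees(np.arctan2(v[1],v[0])).round(2)
A=np.array([.562,-.056])
f=lambda a,b:(420+a*150/800,205+b*100/533)
for n,(a,b),z in(('boss',(290,312),.056),('star',(262,285),.044),('star',(262,285),.048),('lens',(545,250),.062),('lensrim',(555,250),.062),('scr',(735,177),.079),('scr',(725,362),.079),('scrmid',(730,269.5),.079)):
    X=onz(p,*f(a,b),z)[:2]; print(n,z,X.round(4),'ang',deg(X-A),'r',np.hypot(*(X-A)).round(4))
im=np.load('pics/w4.png.npy'); g=cv2.cvtColor(im,cv2.COLOR_RGB2GRAY).astype(int)
for m in(np.load('pics/w0.png.npy'),):
    g=cv2.cvtColor(m,cv2.COLOR_RGB2GRAY).astype(int); P=[]
    for u in range(402,478,4):
        r=np.where(g[215:285,u]<75)[0]+215; P.append((onz(p,u,r.min()-.5,.006)[:2]+onz(p,u,r.max()+.5,.006)[:2])/2)
    P=np.array(P); vx,vy,x,y=cv2.fitLine(P.astype(np.float32),cv2.DIST_HUBER,0,.01,.01).ravel(); print('bar dir',deg((vx,vy)),'y at x=.562',y+(.562-x)*vy/vx)
```

```text
boss 0.056 [ 0.6825 -0.0436] ang 5.87 r 0.1212
star 0.044 [ 0.6821 -0.0427] ang 6.33 r 0.1209
star 0.048 [ 0.6803 -0.0412] ang 7.11 r 0.1192
lens 0.062 [ 0.7254 -0.0296] ang 9.19 r 0.1655
lensrim 0.062 [ 0.7272 -0.0296] ang 9.08 r 0.1673
scr 0.079 [ 0.7466 -0.0107] ang 13.78 r 0.19
scr 0.079 [ 0.7518 -0.0445] ang 3.47 r 0.1902
scrmid 0.079 [ 0.7491 -0.0274] ang 8.7 r 0.1893
bar dir 20.1 y at x=.562 -0.08225842
```

The knob cup stands at 6.5° (knob itself about 6.2°). The sensor direction is about 8.9° from the bar, the screws' normal and the lens. So about 2.4° more is needed, roughly 2.5 mm at the finger. I'll go back down and nudge.

>>> {"method": "move_arm", "body": {"deltas": [{"x":-0.02,"y":0.002,"z":0,"wx":0,"wy":0,"wz":-10,"hand":0},{"x":-0.04,"y":0.004,"z":0,"wx":0,"wy":0,"wz":-20,"hand":0},{"x":-0.06,"y":0.006,"z":0,"wx":0,"wy":0,"wz":-30,"hand":0},{"x":-0.08,"y":0.008,"z":0,"wx":0,"wy":0,"wz":-40,"hand":0},{"x":-0.1,"y":0.01,"z":0,"wx":0,"wy":0,"wz":-50,"hand":0},{"x":-0.117,"y":0.0115,"z":0,"wx":0,"wy":0,"wz":-60,"hand":0},{"x":-0.117,"y":0.0115,"z":0,"wx":0,"wy":0,"wz":-70,"hand":0},{"x":-0.117,"y":0.0115,"z":0,"wx":0,"wy":0,"wz":-80,"hand":0}]}}

```text
time: 10.15
tool_pos: [0.536, -0.1175, 0.2256]
tool_rot: [3.141, 0.0, 2.973]
contact_force: [-0.2, 0.1, 0.1]
opening: 0.0007
```

>>> {"method": "move_arm", "body": {"deltas": [{"x":0,"y":0,"z":0,"wx":0,"wy":0,"wz":-10,"hand":0},{"x":0,"y":0,"z":0.02,"wx":0,"wy":0,"wz":-17,"hand":0},{"x":0,"y":0,"z":0.07,"wx":0,"wy":0,"wz":-17,"hand":0},{"x":0,"y":0,"z":0.12,"wx":0,"wy":0,"wz":-17,"hand":0},{"x":0,"y":0,"z":0.16,"wx":0,"wy":0,"wz":-17,"hand":0},{"x":0,"y":0,"z":0.185,"wx":0,"wy":0,"wz":-17,"hand":0},{"x":0,"y":0,"z":0.195,"wx":0,"wy":0,"wz":-17,"hand":0},{"x":0,"y":0,"z":0.195,"wx":0,"wy":0,"wz":-17,"hand":0}]}}

```text
time: 11.15
tool_pos: [0.5361, -0.1172, 0.0307]
tool_rot: [3.141, -0.0, -3.019]
contact_force: [0.2, -1.4, 0.2]
opening: 0.0005
```

>>> {"method": "move_arm", "body": {"deltas": [{"x":-0.006,"y":-0.001,"z":0,"wx":0,"wy":0,"wz":0,"hand":0},{"x":-0.01,"y":-0.0016,"z":0,"wx":0,"wy":0,"wz":0,"hand":0},{"x":-0.0125,"y":-0.002,"z":0,"wx":0,"wy":0,"wz":0,"hand":0},{"x":-0.0135,"y":-0.0022,"z":0,"wx":0,"wy":0,"wz":0,"hand":0},{"x":-0.0145,"y":-0.0024,"z":0,"wx":0,"wy":0,"wz":0,"hand":0},{"x":-0.0155,"y":-0.0025,"z":0,"wx":0,"wy":0,"wz":0,"hand":0},{"x":-0.0162,"y":-0.0026,"z":0,"wx":0,"wy":0,"wz":0,"hand":0},{"x":-0.0162,"y":-0.0026,"z":0,"wx":0,"wy":0,"wz":0,"hand":0}]}}

```text
time: 12.15
tool_pos: [0.5523, -0.1177, 0.0307]
tool_rot: [3.141, -0.0, -3.019]
contact_force: [-2.0, 1.0, 1.2]
opening: 0.0004
```

>>> {"method": "move_arm", "body": {"deltas": [{"x":0.006,"y":0,"z":0,"wx":0,"wy":0,"wz":0,"hand":0},{"x":0.014,"y":0,"z":0,"wx":0,"wy":0,"wz":0,"hand":0},{"x":0.014,"y":0,"z":-0.02,"wx":0,"wy":0,"wz":0,"hand":0},{"x":0.014,"y":0,"z":-0.06,"wx":0,"wy":0,"wz":0,"hand":0},{"x":0.014,"y":0.02,"z":-0.11,"wx":0,"wy":0,"wz":10,"hand":0},{"x":0.014,"y":0.06,"z":-0.16,"wx":0,"wy":0,"wz":20,"hand":0},{"x":0.014,"y":0.1,"z":-0.195,"wx":0,"wy":0,"wz":30,"hand":0},{"x":0.014,"y":0.12,"z":-0.195,"wx":0,"wy":0,"wz":40,"hand":0}]}}

```text
time: 13.15
tool_pos: [0.5248, 0.0011, 0.2292]
tool_rot: [3.138, 0.006, 2.561]
contact_force: [0.1, -0.5, -0.2]
opening: 0.0005
```

>>> {"method": "move_arm", "body": {"deltas": [{"x":0,"y":0,"z":0,"wx":0,"wy":0,"wz":10,"hand":0},{"x":0,"y":0,"z":0,"wx":0,"wy":0,"wz":20,"hand":0},{"x":0,"y":0,"z":0,"wx":0,"wy":0,"wz":30,"hand":0},{"x":0,"y":0,"z":0,"wx":0,"wy":0,"wz":40,"hand":0},{"x":0,"y":0,"z":0,"wx":0,"wy":0,"wz":50,"hand":0},{"x":0,"y":0,"z":0,"wx":0,"wy":0,"wz":57,"hand":0},{"x":0,"y":0,"z":0,"wx":0,"wy":0,"wz":57,"hand":0},{"x":0,"y":0,"z":0,"wx":0,"wy":0,"wz":57,"hand":0}]}}

```text
time: 14.15
tool_pos: [0.5238, -0.0005, 0.2258]
tool_rot: [3.141, 0.0, 1.573]
contact_force: [-0.1, 0.8, 0.3]
opening: 0.0003
```

Run:
```python
from h import *
im,p=snap('wrist','w5.png'); print(monitor.observe()['tool_pos'],monitor.observe()['tool_rot'])
for X in ([.6805,-.038,.044],[.545,.063,.044],[.434,-.06,.044]): print(proj(p,X).round(0))
u,v=proj(p,[.70,-.036,.05]).astype(int)
cv2.imwrite('pics/w5c.png',cv2.resize(cv2.imread('pics/w5.png')[v-50:v+50,u-75:u+75],(800,533),interpolation=cv2.INTER_CUBIC)); print(u,v)
```

```text
[ 5.23807617e-01 -4.27170685e-04  2.25711516e-01] [ 3.14150641e+00 -1.00898248e-05  1.57268629e+00]
[469. 254.]
[336. 149.]
[223. 274.]
490 254
```

View pics/w5c.png

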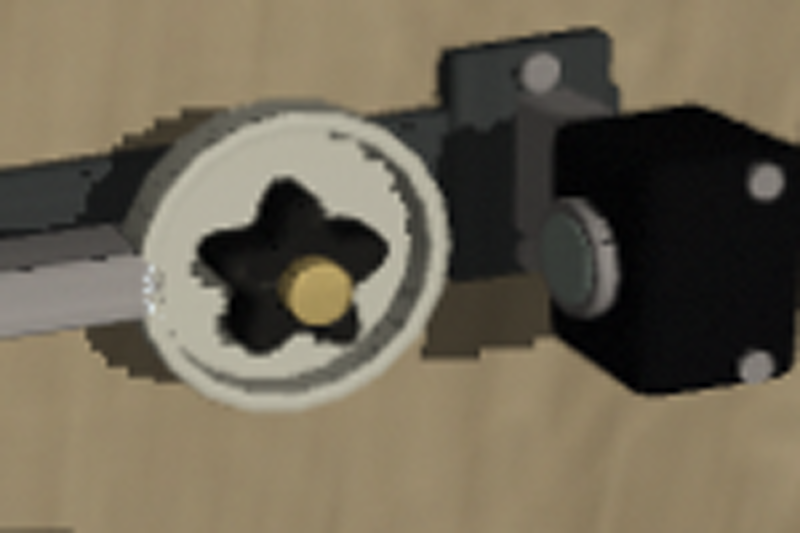

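The knob cup is centred at crop (297,260), the boss at (319,291), the lens at (575,257), and the top screws at (766,182) and (757,367). Next I'll measure this against the sensor line, and get the button from the scene and top views.

```bash
sed -i '/^L=/d' m.py; python3 m.py w5 469,252 336,148 223,274
python3 - <<'E'
from h import *
p=viewer.camera_params('wrist'); deg=lambda v:np.degrees(np.arctan2(v[1],v[0])).round(2)
A=np.array([.5623,-.056]); f=lambda a,b:(415+a*150/800,204+b*100/533)
Q={}
for n,(a,b),z in(('boss',(319,291),.056),('star',(293,265),.044),('lens',(575,257),.062),('s1',(766,182),.079),('s2',(757,367),.079)):
    X=onz(p,*f(a,b),z)[:2]; Q[n]=X; print(n,X.round(4),'ang',deg(X-A),'r',np.hypot(*(X-A)).round(4))
d=Q['s1']-Q['s2']; print('screw normal',deg((d[1],-d[0])),'mid ang',deg((Q['s1']+Q['s2'])/2-A))
# foot bar visible between post and hub, long edges by Hough-free fit in w0 columns 415..470
m=cv2.cvtColor(np.load('pics/w0.png.npy'),cv2.COLOR_RGB2GRAY)
P=[]
for u in range(412,472,6):
    r=np.where(m[222:264,u]<75)[0]+222; a=onz(p,u,r.min()-.5,.006)[:2];b=onz(p,u,r.max()+.5,.006)[:2]
    if .025<np.hypot(*(a-b))<.028: P.append((a+b)/2)
P=np.array(P,np.float32); l=cv2.fitLine(P,cv2.DIST_HUBER,0,.01,.01).ravel(); print(len(P),'bar',deg(l[:2]),'y at axis',l[3]+(.5623-l[2])*l[1]/l[0])
s=viewer.camera_params('scene'); t=viewer.camera_params('top')
# button: housing/box in top0 & scene0
im=np.load('pics/top0.png.npy')[245:300,410:465]; g=cv2.cvtColor(im,cv2.COLOR_RGB2GRAY)
mm=(g<60).astype(np.uint8); c=max(cv2.findContours(mm,0,1)[0],key=cv2.contourArea); (u,v),r=cv2.minEnclosingCircle(c); print('housing top px',u+410,v+245,r)
hsv=cv2.cvtColor(im,cv2.COLOR_RGB2HSV)
b=cv2.resize(cv2.imread('pics/scene0.png')[320:390,355:430],(560,523),interpolation=cv2.INTER_CUBIC)
a=cv2.resize(cv2.imread('pics/top0.png')[245:300,410:465],(523,523),interpolation=cv2.INTER_CUBIC)
cv2.imwrite('pics/btn.png',cv2.resize(np.hstack([a,b]),(800,386)))
E
```

```text
knob [ 0.6805 -0.0372  0.0295] 0.0005
weight [0.5443 0.0627 0.0294] 0.0003
tee [ 0.4287 -0.0605  0.0126] 0.0032
axis [ 0.5624 -0.0553] len 0.1194 knob cup ang 8.71 | with C: 9.13
knob px 469.5 253.38235473632812 17.8239688873291 pos [ 0.6774 -0.0346] off cup [-3.1  2.6] ang A 10.2 r 0.1168
boss [ 0.6815 -0.0386] ang 8.31 r 0.1205
star [ 0.6815 -0.0377] ang 8.71 r 0.1206
lens [ 0.7253 -0.03  ] ang 9.08 r 0.1651
s1 [ 0.7466 -0.0107] ang 13.8 r 0.1897
s2 [ 0.7521 -0.0445] ang 3.48 r 0.1901
screw normal 9.27 mid ang 8.63
10 bar 9.33 y at axis -0.05557207
housing top px 436.4047622680664 271.9206352233887 8.621519088745117
```

The viewing limit is reached, so I go on with numbers only. The knob is at 8.3–8.7° and the sensor line at 8.6–9.3°, so they agree within about 1 mm at 120 mm. Next I'll hover over the control box and locate the button with the wrist camera.

>>> {"method": "move_arm", "body": {"deltas": [{"x":-0.03,"y":-0.008,"z":0,"wx":0,"wy":0,"wz":0,"hand":0},{"x":-0.08,"y":-0.022,"z":0,"wx":0,"wy":0,"wz":0,"hand":0},{"x":-0.13,"y":-0.036,"z":0,"wx":0,"wy":0,"wz":0,"hand":0},{"x":-0.18,"y":-0.05,"z":0,"wx":0,"wy":0,"wz":0,"hand":0},{"x":-0.23,"y":-0.064,"z":0,"wx":0,"wy":0,"wz":0,"hand":0},{"x":-0.27,"y":-0.074,"z":0,"wx":0,"wy":0,"wz":0,"hand":0},{"x":-0.288,"y":-0.078,"z":0,"wx":0,"wy":0,"wz":0,"hand":0},{"x":-0.288,"y":-0.078,"z":0,"wx":0,"wy":0,"wz":0,"hand":0}]}}

```text
time: 15.2
tool_pos: [0.4458, -0.2888, 0.2255]
tool_rot: [3.142, -0.0, 1.57]
contact_force: [-0.9, 0.5, 0.5]
opening: 0.0003
```

Run:
```python
from h import *
im,p=snap('wrist','w6.png'); o=monitor.observe(); print(o['tool_pos'],o['tool_rot'])
u,v=proj(p,[.446,-.288,.06]).astype(int); print('expect',u,v)
g=cv2.cvtColor(im,cv2.COLOR_RGB2GRAY)
y0,x0=v-70,u-70
print(g[y0:y0+140:7,x0:x0+140:5])
s=viewer.camera_params('scene');t=viewer.camera_params('top')
c1,d1=ray(t,436.4,271.9);c2,d2=ray(s,394.3,344)
a=np.linalg.lstsq(np.c_[d1,-d2],c2-c1,rcond=None)[0]; print('tri',(c1+a[0]*d1).round(4),(c2+a[1]*d2).round(4))
```

```text
[ 0.44606129 -0.28778369  0.22556702] [-3.14157006e+00 -8.31778066e-04  1.57082395e+00]
expect 312 219
[[169 165 163 169 172 169 170 173 168 168 170 169 168 162 168 167 169 162
  160 164 161 169 165 159 157 158 172 159]
 [170 165 163 172 175 170 170 172 168 169 171 167 168 161 163 163 172 165
  166 163 160 169 166 159 157 161 173 161]
 [169 166 163 171 173 171 170 172 169 170 173 170 170 162 164 160 168 171
  167 163 164 172 168 161 158 162 171 160]
 [170 168 164 172 169 167 172 173 170 170 172 173 170 163 166 160 168 167
  164 165 165 172 167 160 160 163 169 161]
 [170 168 166 172 170 165 169 172 167 171 175 173 170 164 148 127 131 119
  104 103  95 125 165 161 163 163 170 160]
 [168 167 164 172 170 166 169 173  98 111 113 114 115 117 120 121 122 122
  125 126 127 126 133 160 164 162 169 162]
 [169 166 164 170 167 166 169 171 118 125 124 124 126 127 126 130 130 128
  131 131 132 134  96 160 164 162 169 163]
 [168 166 168 171 167 166 166 168 116 125 124 125 126 101  25  10  36 129
  130 131 131 132  95 158 161 163 166 166]
 [168 165 166 169 165 166 167 164 109 123 126 125  21  22  22
[... 699 characters left out ...]
124 127 125 127
  127 128 127 127  89 158 164 158 161 165]
 [ 72  73  74  74  75  71  72  73  73 167 172 165 166 167 163 160 166 168
  160 160 162 169 159 160 166 158 162 165]
 [ 76  73  71  72  75  72  70  72  74  74  76  72  73  74  72  72  74  76
   72  69  71  79 160 162 166 158 165 166]
 [ 75  70  71  72  75  71  72  71  73  73  75  72  73  76  73  72  74  73
   70  71  73  73  72  74  74  72  74  74]
 [ 73  72  72  72  72  72  69  68  73  73  75  72  72  75  74  73  74  74
   70  69  72  76  73  76  75  72  75  75]
 [ 76  71  72  73  72  71  71  69  72  73  74  71  70  76  74  73  74  74
  140 139 138 149 150 167 166 159 165  75]]
tri [ 0.4462 -0.2893  0.0569] [ 0.4485 -0.2916  0.0575]
```

Run:
```python
from h import *
im=np.load('pics/w6.png.npy'); p=viewer.camera_params('wrist'); g=cv2.cvtColor(im,cv2.COLOR_RGB2GRAY)
m=np.zeros_like(g); m[190:262,290:350]=g[190:262,290:350]<60
c,h=cv2.findContours(m,cv2.RETR_CCOMP,cv2.CHAIN_APPROX_NONE)
holes=[q for q,k in zip(c,h[0]) if k[3]>=0]; q=max(holes,key=cv2.contourArea); (u,v),r=cv2.minEnclosingCircle(q); print(u,v,r)
for z in(.05,.055,.06): print(z,onz(p,u,v,z).round(4),'dia',np.ptp([onz(p,a[0][0],a[0][1],z)[0] for a in q]).round(4))
```

```text
316.52630615234375 223.0 15.668139457702637
0.05 [ 0.4501 -0.2925  0.05  ] dia 0.0284
0.055 [ 0.45   -0.2912  0.055 ] dia 0.0279
0.06 [ 0.45 -0.29  0.06] dia 0.0275
```

The button is at (0.450,-0.290), with its top around z 0.055 (diameter 28 mm checks). I'll descend above it.

>>> {"method": "move_arm", "body": {"deltas": [{"x":-0.002,"y":0.003,"z":0.03,"wx":0,"wy":0,"wz":0,"hand":0},{"x":-0.002,"y":0.003,"z":0.08,"wx":0,"wy":0,"wz":0,"hand":0},{"x":-0.002,"y":0.003,"z":0.12,"wx":0,"wy":0,"wz":0,"hand":0},{"x":-0.002,"y":0.003,"z":0.145,"wx":0,"wy":0,"wz":0,"hand":0},{"x":-0.002,"y":0.003,"z":0.155,"wx":0,"wy":0,"wz":0,"hand":0},{"x":-0.002,"y":0.003,"z":0.16,"wx":0,"wy":0,"wz":0,"hand":0},{"x":-0.002,"y":0.003,"z":0.162,"wx":0,"wy":0,"wz":0,"hand":0},{"x":-0.002,"y":0.003,"z":0.162,"wx":0,"wy":0,"wz":0,"hand":0}]}}

```text
time: 16.25
tool_pos: [0.4494, -0.2906, 0.0645]
tool_rot: [3.14, 0.001, 1.571]
contact_force: [0.3, -0.0, 0.2]
opening: 0.0001
```

>>> {"method": "move_arm", "body": {"deltas": [{"x":0,"y":0,"z":0.002,"wx":0,"wy":0,"wz":0,"hand":0},{"x":0,"y":0,"z":0.004,"wx":0,"wy":0,"wz":0,"hand":0},{"x":0,"y":0,"z":0.006,"wx":0,"wy":0,"wz":0,"hand":0},{"x":0,"y":0,"z":0.007,"wx":0,"wy":0,"wz":0,"hand":0}]}}

```text
time: 16.75
tool_pos: [0.4493, -0.2907, 0.057]
tool_rot: [3.141, 0.001, 1.571]
contact_force: [0.7, -1.2, 4.4]
opening: 0.0006
```

>>> {"method": "move_arm", "body": {"deltas": [{"x":0,"y":0,"z":0.001,"wx":0,"wy":0,"wz":0,"hand":0},{"x":0,"y":0,"z":0.0015,"wx":0,"wy":0,"wz":0,"hand":0},{"x":0,"y":0,"z":0.0015,"wx":0,"wy":0,"wz":0,"hand":0}]}}

```text
time: 17.12
tool_pos: [0.4494, -0.2907, 0.0562]
tool_rot: [3.14, 0.001, 1.571]
contact_force: [-0.9, 0.2, 9.6]
opening: 0.0004
```

>>> {"method": "move_arm", "body": {"deltas": [{"x":0,"y":0,"z":0.0005,"wx":0,"wy":0,"wz":0,"hand":0},{"x":0,"y":0,"z":0.001,"wx":0,"wy":0,"wz":0,"hand":0},{"x":0,"y":0,"z":0.001,"wx":0,"wy":0,"wz":0,"hand":0}]}}

```text
time: 17.5
tool_pos: [0.4494, -0.2907, 0.056]
tool_rot: [3.14, 0.001, 1.571]
contact_force: [-3.0, 2.5, 17.7]
opening: 0.0005
```

The button is hard against its stop at z = 0.056 (17.7 N). I'll check the spring while releasing, then retreat.

>>> {"method": "move_arm", "body": {"deltas": [{"x":0,"y":0,"z":-0.003,"wx":0,"wy":0,"wz":0,"hand":0},{"x":0,"y":0,"z":-0.005,"wx":0,"wy":0,"wz":0,"hand":0},{"x":0,"y":0,"z":-0.005,"wx":0,"wy":0,"wz":0,"hand":0}]}}

```text
time: 17.88
tool_pos: [0.4493, -0.2907, 0.0594]
tool_rot: [3.141, 0.001, 1.571]
contact_force: [1.0, -2.1, 3.4]
opening: 0.0003
```

>>> {"method": "move_arm", "body": {"deltas": [{"x":0,"y":0,"z":-0.01,"wx":0,"wy":0,"wz":0,"hand":0},{"x":0,"y":0,"z":-0.05,"wx":0,"wy":0,"wz":0,"hand":0},{"x":0,"y":0,"z":-0.1,"wx":0,"wy":0,"wz":0,"hand":0},{"x":0,"y":0,"z":-0.14,"wx":0,"wy":0,"wz":0,"hand":0},{"x":0,"y":0,"z":-0.165,"wx":0,"wy":0,"wz":0,"hand":0},{"x":0.02,"y":0,"z":-0.165,"wx":0,"wy":0,"wz":0,"hand":0},{"x":0.07,"y":0.02,"z":-0.165,"wx":0,"wy":0,"wz":0,"hand":0},{"x":0.12,"y":0.04,"z":-0.165,"wx":0,"wy":0,"wz":0,"hand":0}]}}

```text
time: 18.88
tool_pos: [0.4879, -0.1677, 0.2225]
tool_rot: [-3.138, -0.002, 1.57]
contact_force: [1.2, -0.2, -0.5]
opening: 0.0005
```

>>> {"method": "move_arm", "body": {"deltas": [{"x":0.05,"y":0.01,"z":0,"wx":0,"wy":0,"wz":0,"hand":0},{"x":0.1,"y":0.02,"z":0,"wx":0,"wy":0,"wz":0,"hand":0},{"x":0.15,"y":0.03,"z":0,"wx":0,"wy":0,"wz":0,"hand":0},{"x":0.17,"y":0.035,"z":0,"wx":0,"wy":0,"wz":0,"hand":0},{"x":0.17,"y":0.035,"z":0,"wx":0,"wy":0,"wz":0,"hand":0},{"x":0.17,"y":0.035,"z":0,"wx":0,"wy":0,"wz":0,"hand":0}]}}

```text
time: 19.62
tool_pos: [0.5229, -0.0003, 0.2233]
tool_rot: [-3.139, -0.0, 1.571]
contact_force: [-0.9, 0.8, -0.3]
opening: 0.0003
```

Run:
```python
from h import *
im,p=snap('wrist','w7.png'); o=monitor.observe(); print(o['time'],o['tool_pos'],o['contact_force'])
a=[proj(p,X).round(0).astype(int) for X in ([.6805,-.038,.044],[.5443,.063,.044],[.434,-.06,.044])]
import subprocess
print(subprocess.run(['python3','m.py','w7']+[f'{q[0]},{q[1]}' for q in a],capture_output=True,text=True).stdout)
```

```text
19.675 [ 0.5232016  -0.00077948  0.22353673] [-0.45265798  0.14401863 -0.37591456]
knob [ 0.6809 -0.0379  0.0296] 0.0005
weight [0.5446 0.0622 0.0294] 0.0003
tee [ 0.429  -0.0612  0.0125] 0.0034
axis [ 0.5627 -0.056 ] len 0.1195 knob cup ang 8.7 | with C: 8.8
knob px 471.7281799316406 253.99310302734375 17.97916603088379 pos [ 0.6775 -0.0351] off cup [-3.4  2.8] ang A 10.3 r 0.1166
```

The spring was still pushing (3.4 N at z = 0.059), which confirms the travel. The knob cup is unchanged at 8.7° and the arm is clear, so I'll hand in.

```bash
python3 -c "
from cell import robot; print(robot.hand_in())"
```

```text
the job is handed in; nothing more can be done
None
```

I turned the carousel about 124° anticlockwise by pushing one bare arm with the shut fingertips. I measured, nudged it another 2° or so, then pressed the start button and drew the arm clear. The job was handed in at about 19.7 s; no verdict is reported.

**Knob position:** the knob cup stands at 8.7° and the knob itself at 8.3–8.7°. The sensor line measures 8.6–9.3° from the lens, its screws and the foot bar, so they agree to about 1 mm at the knob. The cup was still at 8.7° after the press.

**Button:** it went down to its hard stop at 17.7 N. On release the spring still pushed back with 3.4 N about 3 mm up from the stop, so I take it as fully pressed.

**Parts:** they were seen in their cups when last viewed. The tee and elbow were last seen before the final nudge.

**Checks that disagreed or were not made:**
- One automatic estimate put the knob at 10.2–10.3°. I discounted it because it assumed too great a height for the star.
- The fits to the half-hidden tee cup were unusable and I ignored them.
- After the press I checked by numbers only, because the picture limit was reached.
- I did not measure the bystander objects again; the tool never came near them.

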